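Slide the slicer's blade guard shut past its spring catch

ROBOT

A 7-joint arm with a two-finger parallel gripper is mounted at the origin on a cart in front of the work surface, level with it; the furniture and walls round the work are solid. World frame = base frame: x ahead of the robot, y to its left, z up, the work surface at z = 0. Lengths are in m, angles in rad, forces in N, time in s.
With the tool pointing down it reaches from about 0.425 to 0.925 m from the base axis. Payload 6.8 kg.
Tool frame: the origin (TCP) lies midway between the tips of the shut fingers; the grasp point (between the pads) lies 19 mm behind it; z points along the fingers, x is the direction in which the jaws open and shut, and the axes are right-handed (so a half turn about z gives the same grasp; the last joint's range is limited). The gripper opens to 85 mm and grips with 20 to 120 N. Pads are 22 mm wide; open, the fingers measure 114 mm over their backs; the gripper's body (76 mm by 85 mm) begins 54 mm behind the grasp point. The pads swing forward as they close: fully open they stand 13 mm farther back than shut.
Start: joints at [-1.36, 0.477, 0.022, 1.555, -0.011, 1.109, -0.083], TCP at [0.212, 0.641, 0.231] pointing down, gripper open.
Joint ranges: [-2.96, 2.96], [-0.34, 2.1], [-1.41, 1.46], [0.24, 2.44], [-1.37, 4.51], [0.17, 1.92], [-2.96, 2.96]. Speed limits (rad/s): [2.39, 2.39, 3.14, 3.14, 3.14, 3.14, 3.14].

INTERFACE

Orientations are given as a rotation vector (axis times angle).
In Python, from bench import r gives the robot as it stands. The module is installed in compiled form; this text tells all that it offers.
- The arm moves only by the shell command python3 -m pendant 'ROWS' [OPENING] [FORCE]. ROWS is text: rows parted by semicolons, each of 4 numbers parted by spaces: the shift along the tool's x, y, z in cm, then the turn about the tool's z in degrees. A call has 1 to 8 rows; each row shifts and turns the pose as measured when the row begins, along the tool's axes as they then stand; what a row does not reach is not made up. A row lasts 1/12 s, in which the tool goes at most 41.7 mm and 7.16 degrees, less where a joint would pass 70% of its speed; a pose out of reach is approached as far as the arm can. A call with a gripper value outside its range is refused whole. OPENING is the closure in counts, from 0 (fully open) to 255 (shut), set as the call begins (- or left out, the last holds). The fingers move at their own pace and stop on an object; FORCE is the grip in N (left out, the last holds). Time passes only in rows, so rows that do not move let the fingers close. It gives the time, the measured TCP pose, the force and the opening at its end, in the units of the state.
- r.get_obs(): the state, without advancing time (a new reading comes with each control period).
- r.grab_frame(name): name is "scene" or "side" or "wrist"; returns a dict with "color" (420x560x3 uint8, red, green, blue), "fx", "fy", "cx", "cy" (pixels), "R" (3x3) and "t" (3): a world point X has camera coordinates R X + t; the wrist camera has in their place "hand_eye" (4x4, takes a point from camera to tool coordinates, whose origin is the TCP and whose axes are the tool frame's). Camera axes: x right, y down, z forward; pixel columns grow to the right and rows downward; lengths in m; the calibration is good to about 2 mm. A picture is of the moment at which its call begins: read the wrist's pose just before it. There is no depth.
- r.hand_in(): hands the job in, once; it reports no verdict.
The state is a dict: "clock": time; "joints": joint angles; "qvel": joint speeds; "tau": joint torques, N m; "tcp_pos": TCP position; "orientation": TCP orientation; "contact_force": force on the tool from outside, world axes, zero at the start; "moment": the same for the moment, N m; "grip_width": finger opening in m.
Only numpy, scipy, OpenCV 4.12 (cv2) and the standard library are available. Lean on these libraries where they do the work, as an engineer would, in place of code of your own. Each camera call takes 0.05 s, during which the arm holds its last target.

TASK

Make the slicing board safe: with closed fingertips press its long spring catch bar down and, while it is held down, push the blade guard by its upright tab past the catch and over the blade to the end of its travel. Then let go, so that the catch springs fully back up behind the guard. Only press and push: do not pinch the tab, and leave the other things on the table where they are.

Things in the scene. Friction and masses are not known exactly. Their poses are not given: they have to be found in the camera images.
- slicer: flat steel and grey plastic slicing board, 360 mm long (x), 104 mm wide (y), plus a ledge for the catch bar out to y = -104 mm; fixed. Origin on the table under the middle of the deck, z up. +x is the way the guard must travel, from the wire handle loop (x = -215 mm) towards the blade (x = 50 mm). Deck top z = 18 mm; rails at y = -49 and 49 mm, tops z = 32 mm.
- catch (a joint): travel of the spring catch bar in m: 0 = up, grows as it is pressed straight down, 0.014 = bottom stop. Spring about 3 N at the top, 10 N at the bottom. Its nose clears the guard when the bar is 0.008 or more down; 0.010 to 0.013 is a safe press.
- nose (a point): top of the catch's nose, fixed to the bar: a steel block 8 mm thick along x that stands up through the deck at slicer x = -4 to 4 mm and blocks the guard plate's front edge. Once the plate is over it, the plate itself keeps it (and the bar) down; behind the plate it springs up again.
- catch_top (a point): centre of the flat steel top of the catch bar (moves with it): 185 mm long (slicer x = -122 to 62 mm), 40 mm wide (slicer y = -98 to -58 mm), 52 mm above the table when up, 38 mm at its stop; always higher than the rails.
- guard (a joint): travel of the blade guard in m along the slicer's +x: 0 = parked, blade bare; 0.100 = end stop, blade covered. Friction about 1.5 N; it stays where it is left. Its plate's front edge meets the nose at 0.006; its rear edge has passed the nose at 0.092. Its tab is made of two 4 mm sheets, called guard_c3 (rear, to be pushed) and guard_c4 (front) in the rules; fingers on both at once count as pinching.
- tab_push (a point): on the rear (-x) face of the guard's upright steel tab, above the catch bar's centre line, 71 mm above the table (moves with the guard). The tab stands across the travel, 8 mm thick, 100 mm wide (slicer y = -100 to 0 mm), 57 to 85 mm above the table, passing 5 mm over the raised bar: fingertips pressing the bar behind the tab and moving to +x meet and push it.
- garlic: bulb of garlic, 60 mm, bystander; origin under its middle
- potato: potato, 49x76x40 mm, bystander; origin under its middle
- teaspoon: steel teaspoon, 132x28x11 mm, bystander, lying on the robot's side of the slicer; origin under its middle
- tub: small rectangular takeaway tub, 75x102x46 mm, bystander; origin under its middle
- tin: food tin, 76 mm wide, 58 mm high, bystander; origin under its middle
- shaker: salt shaker, 44 mm wide, 90 mm high, bystander; origin under its middle

How it is judged:
On the way, in this order (a step that is already met when the one before it is completed fails the run):
1. the catch bar is pressed down while the guard is still parked (value of joint catch above 0.008 m and value of joint guard below 0.02 m), for 0.1 s.
2. the guard is pushed over the nose of the catch while the bar is down (value of joint guard above 0.03 m and value of joint catch above 0.006 m), for 0.05 s.
At the end, for the whole second after the job is handed in: the guard has travelled at least 92 mm of its 100 mm and is at rest over the blade, and the catch bar is up again to within 2 mm, locking it from behind (value of joint guard above 0.092 m and value of joint catch below 0.002 m and velocity of joint guard below 0.005 m/s); the robot touches nothing.
It fails at once if the tab is pinched (fingers on its rear and front at once) (contact force between the fingers and guard_c3 above 1 N and contact force between the fingers and guard_c4 above 1 N).
It fails at once if a bystander is lifted or moved more than 20 mm (distance of any of garlic, potato, teaspoon, tub, tin, shaker from where it was at the start of the episode above 0.02 m).
It also fails if it takes over 35 s, if anything falls off the work surface, if the arm or the gripper's body presses on something with over 40 N, if the wrist force passes 120 N, or if a joint passes its speed limit or range.

## Working session

There is one attempt and no reset: what is moved stays moved. The work goes in short steps, Python scripts to look and compute and a shell command to move; the robot and the scene stay as the last step left them, time stands still between calls to the robot, and variables do not carry over. Pictures are saved under pics/ and viewed, and the job is handed in when it is done.

```bash
mkdir -p pics; cat > h.py <<'E'
from bench import r
import cv2,numpy as np
def snap(n,f):
    d=r.grab_frame(n); cv2.imwrite(f'pics/{f}.png',d['color'][:,:,::-1]); np.savez(f'pics/{f}.npz',**d); return d
def ray(d,u,v,z):
    R=np.array(d['R']);t=np.array(d['t']);c=-R.T@t
    w=R.T@np.array([(u-d['cx'])/d['fx'],(v-d['cy'])/d['fy'],1]); return c+w*(z-c[2])/w[2]
E
python3 - <<'E'
from h import *
print(r.get_obs())
for n in('scene','side'):
    d=snap(n,n+'0'); print(n,d['fx'],-np.array(d['R']).T@np.array(d['t']))
E
```

```text
{'clock': 0.0, 'joints': array([-1.36012216,  0.47779371,  0.02234719,  1.55648093, -0.01153611,
        1.1092905 , -0.08307774]), 'qvel': array([-0.00068713, -0.00080361,  0.00023719,  0.00044101,  0.00150578,
       -0.00053653,  0.00098164]), 'tau': array([ 4.26642337e-04, -5.96437204e+01,  1.60788216e+00, -2.81207532e+01,
        1.22758158e-02,  9.04880231e-03,  9.07703651e-06]), 'tcp_pos': array([0.21136676, 0.64041505, 0.23031769]), 'orientation': array([ 2.54489052e+00,  1.84005461e+00, -2.24335922e-03]), 'contact_force': array([-1.17901942, -0.59199428, -0.55247814]), 'moment': array([0.00350154, 0.02289827, 0.0066047 ]), 'grip_width': 0.08528649403507692}
scene 385.94612690060694 [ 0.01815241 -0.70242492  0.80181031]
side 396.548169967875 [0.47724526 0.56491658 0.703553  ]
```

View pics/scene0.png

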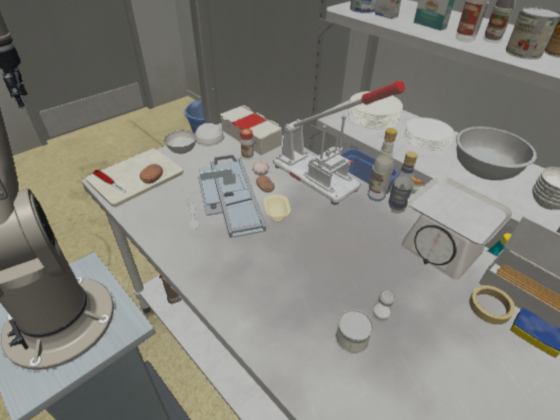

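View pics/side0.png

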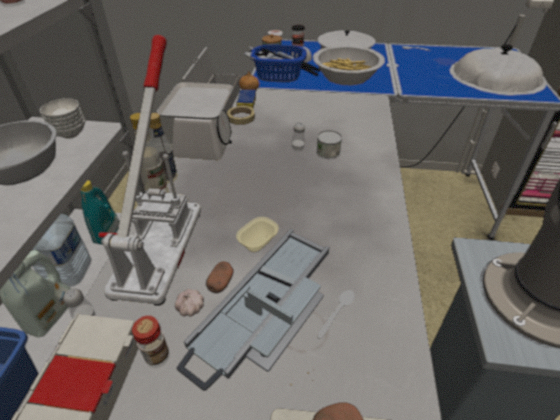

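The scene picture shows the slicer near (230,195). The side picture shows it from its handle at (197,370) to its far end at (310,245), with the tab near (270,300). I'll enlarge both.

```bash
python3 - <<'E'
import cv2
a=cv2.imread('pics/side0.png')[220:395,165:365]; cv2.imwrite('pics/side0c.png',cv2.resize(a,None,fx=4,fy=3.4286 and 4,interpolation=cv2.INTER_CUBIC)[:600*2][:700])
a=cv2.imread('pics/scene0.png')[145:245,175:305]; cv2.imwrite('pics/scene0c.png',cv2.resize(a,None,fx=6,fy=6,interpolation=cv2.INTER_CUBIC))
a=cv2.imread('pics/side0.png')[225:385,165:355]; cv2.imwrite('pics/side0c.png',cv2.resize(a,None,fx=3.75,fy=3.75,interpolation=cv2.INTER_CUBIC))
E
```

```text
(no output)
```

View pics/side0c.png

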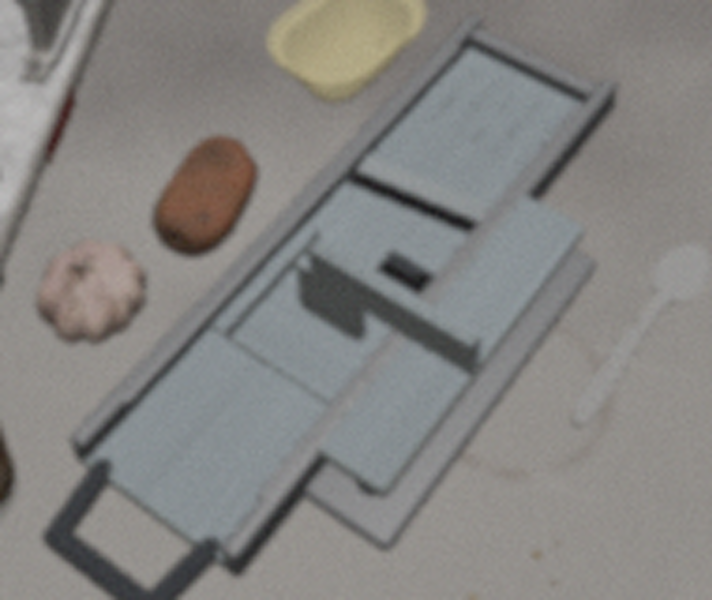

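View pics/scene0c.png

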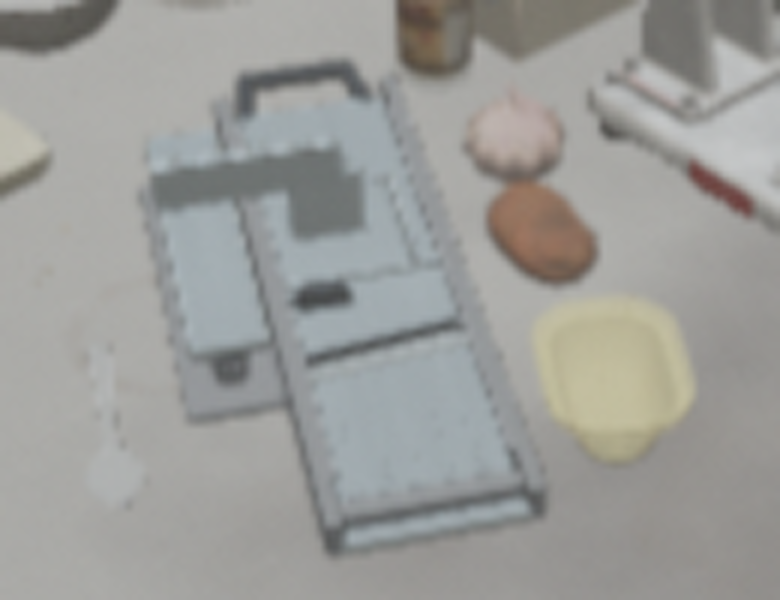

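```bash
cat > fit.py <<'E'
from h import *
from scipy.optimize import least_squares
S=np.load('pics/side0.npz');C=np.load('pics/scene0.npz')
def proj(d,X): c=d['R']@X+d['t']; return np.array([c[0]/c[2]*d['fx']+d['cx'],c[1]/c[2]*d['fy']+d['cy']])
pts=[(S,3.75,165,225,p) for p in [((-122,-98,52),(380,492)),((-122,-58,52),(323,450)),((62,-58,52),(525,192)),((62,-98,52),(583,232)),((180,-52,32),(613,90)),((180,52,32),(475,25)),((-180,52,32),(80,440)),((-180,-52,32),(235,560))]]
pts+=[(C,6,175,145,p) for p in [((62,-98,52),(190,352)),((62,-58,52),(270,345)),((180,-52,32),(330,528)),((180,52,32),(545,490)),((-122,-98,52),(148,135))]]
def res(q):
    c,s=np.cos(q[2]),np.sin(q[2]);o=[]
    for d,k,u0,v0,(P,uv) in pts:
        P=np.array(P)/1000; X=np.array([q[0]+c*P[0]-s*P[1],q[1]+s*P[0]+c*P[1],P[2]])
        o.append(proj(d,X)-(np.array(uv)/k+[u0,v0]))
    return np.ravel(o)
if __name__=='__main__':
    best=min((least_squares(res,[.4,.5,a],loss='soft_l1') for a in (0,1.5,3,-1.5)),key=lambda f:f.cost)
    print(best.x,np.degrees(best.x[2]));print(res(best.x).reshape(-1,2).round(1))
E
python3 fit.py
```

```text
[0.57552538 0.07643581 4.24256838] 243.08126242946867
[[ 2.1  0.1]
 [-1.  -0.8]
 [-0.5 -0.3]
 [ 1.  -2.1]
 [ 0.7 -2.8]
 [-0.7 -3.6]
 [-2.3  0.2]
 [-0.2 -0.3]
 [-1.  -0.8]
 [-0.9 -1.9]
 [-1.  -0.9]
 [-0.8 -1.4]
 [-2.1  0. ]]
```

```bash
python3 - <<'E'
from fit import *
q=least_squares(res,[.57,.07,4.24],loss='soft_l1').x
c,s=np.cos(q[2]),np.sin(q[2])
def loc(X): d=X[:2]-q[:2]; return np.round(1000*np.array([c*d[0]+s*d[1],-s*d[0]+c*d[1]]),1)
for uv in [(478,348),(308,255)]: print('side tab top z85',loc(ray(S,uv[0]/3.75+165,uv[1]/3.75+225,.085)))
for uv in [(470,372)]: print('side tab bottom z57',loc(ray(S,uv[0]/3.75+165,uv[1]/3.75+225,.057)))
for uv in [(152,178),(340,150)]: print('scene top',loc(ray(C,uv[0]/6+175,uv[1]/6+145,.085)))
for uv in [(155,207)]: print('scene bot',loc(ray(C,uv[0]/6+175,uv[1]/6+145,.057)))
E
```

```text
side tab top z85 [ -52.8 -102.1]
side tab top z85 [-56.2  -2.7]
side tab bottom z57 [-50.9 -96.8]
scene top [-35.3 -96.6]
scene top [-34.6   0.8]
scene bot [-48.  -96.7]
```

```bash
python3 - <<'E'
from fit import *
for uv in [(110,290),(160,300),(200,205),(193,300),(219,278),(335,315),(258,235),(150,350)]: print(uv,ray(S,*uv,0.).round(3))
E
python3 -m pendant '-2.3 3.3 0 0;-2.3 3.3 0 0;-2.3 3.3 0 0;-2.3 3.3 0 0;-2.3 3.3 0 0;-2.3 3.3 0 0;-2.3 3.3 0 0;-2.3 3.3 0 0' 255 40
```

```text
(110, 290) [0.912 0.098 0.   ]
(160, 300) [0.795 0.109 0.   ]
(200, 205) [ 0.795 -0.196  0.   ]
(193, 300) [0.725 0.1   0.   ]
(219, 278) [0.685 0.036 0.   ]
(335, 315) [0.428 0.098 0.   ]
(258, 235) [ 0.621 -0.105  0.   ]
(150, 350) [0.774 0.22  0.   ]
clock: 0.77
tcp_pos: [0.4007, 0.3823, 0.2248]
orientation: [-2.524, -1.866, 0.013]
contact_force: [0.7, 0.8, -0.4]
grip_width: 0.0002
```

```bash
python3 -m pendant '-2.4 3.2 0 0;-2.4 3.2 0 0;-2.4 3.2 0 0;-2.4 3.2 0 0;-2.4 3.2 0 0;-2.4 3.2 0 0;0 0 0 7;0 0 0 7'
python3 -m pendant '0 0 0 7.1;0 0 0 7.1;0 0 0 7.1;0 0 0 7.1;0 0 0 7.1;0 0 0 7.1;0 0 0 7.1;0 0 0 7.1'
python3 -m pendant '0 0 0 7.1;0 0 0 7.1;0 0 0 7.1;0 0 0 7.1;0 0 0 0'
python3 - <<'E'
from h import *
from scipy.spatial.transform import Rotation as Ro
o=r.get_obs();print(o['clock'],o['tcp_pos'],Ro.from_rotvec(o['orientation']).as_matrix().round(3),o['joints'].round(2),o['contact_force'])
np.savez('pics/w0o.npz',p=o['tcp_pos'],o=o['orientation'])
snap('wrist','w0');snap('side','side1')
E
```

```text
clock: 1.43
tcp_pos: [0.5501, 0.1657, 0.2227]
orientation: [2.741, 1.529, -0.018]
contact_force: [-0.1, 1.9, -0.4]
grip_width: 0.0002
clock: 2.1
tcp_pos: [0.5492, 0.1599, 0.2197]
orientation: [3.13, 0.033, -0.022]
contact_force: [0.0, -1.0, -0.0]
grip_width: 0.0004
clock: 2.52
tcp_pos: [0.5474, 0.1597, 0.2178]
orientation: [3.033, -0.748, -0.022]
contact_force: [-0.6, 0.0, -0.4]
grip_width: -0.0002
2.5167 [0.54741889 0.1597447  0.21782548] [[ 0.885 -0.465 -0.018]
 [-0.465 -0.885 -0.013]
 [-0.01   0.02  -1.   ]] [-0.86  0.37  0.59  1.84 -0.23  1.02 -0.66] [-0.57859031  0.04012642 -0.37136111]
```

View pics/w0.png

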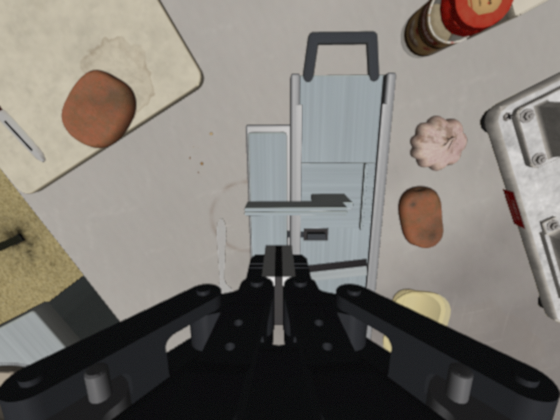

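View pics/side1.png

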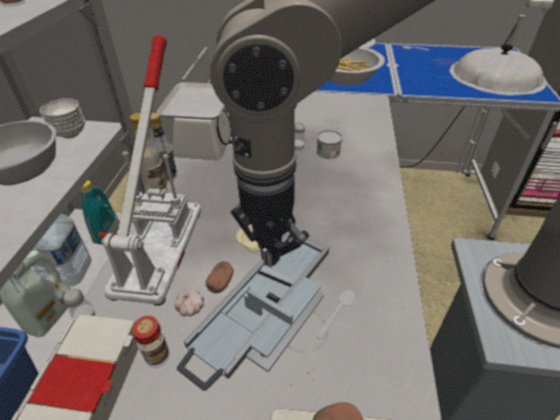

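```bash
python3 - <<'E'
import cv2
a=cv2.imread('pics/w0.png')[60:270,235:405]; cv2.imwrite('pics/w0c.png',cv2.resize(a[:,:],None,fx=2.85,fy=2.85,interpolation=cv2.INTER_CUBIC))
a=cv2.imread('pics/w0.png')[110:270,235:405]; cv2.imwrite('pics/w0d.png',cv2.resize(a[:150],None,fx=4,fy=4,interpolation=cv2.INTER_CUBIC))
E
```

```text
(no output)
```

View pics/w0d.png

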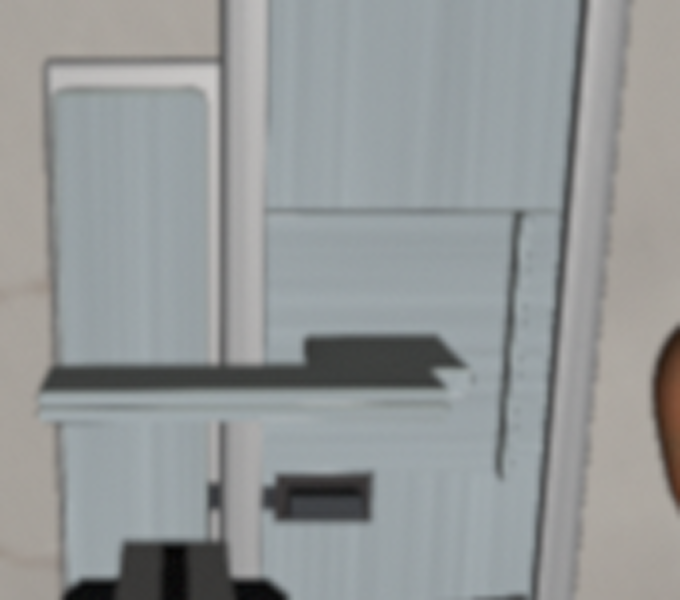

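View pics/w0c.png

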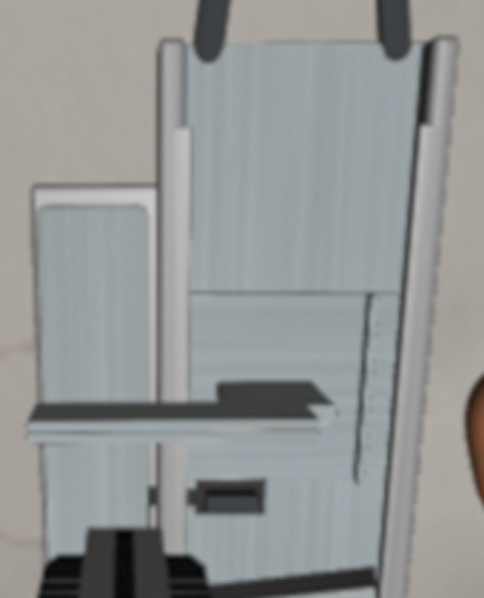

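```bash
cat > wf.py <<'E'
from h import *
from scipy.spatial.transform import Rotation as Ro
from scipy.optimize import least_squares
def wcam(n,on):
    d=dict(np.load(f'pics/{n}.npz')); o=np.load(f'pics/{on}.npz')
    T=np.eye(4);T[:3,:3]=Ro.from_rotvec(o['o']).as_matrix();T[:3,3]=o['p']
    M=np.linalg.inv(T@d['hand_eye']); d['R']=M[:3,:3];d['t']=M[:3,3]; return d
def proj(d,X): c=d['R']@X+d['t']; return np.array([c[0]/c[2]*d['fx']+d['cx'],c[1]/c[2]*d['fy']+d['cy']])
E
python3 - <<'E'
from wf import *
d=wcam('w0','w0o'); print(-d['R'].T@d['t'],d['R'].round(2))
D=lambda u,v:(u/4+235,v/4+110)
Cc=lambda u,v:(u/2.85+235,v/2.85+60)
pts=[((-122,-98,52),D(55,88)),((-122,-58,52),D(208,88)),((-180,-52,32),Cc(158,42)),((-180,52,32),Cc(458,40))]
def res(q):
    c,s=np.cos(q[2]),np.sin(q[2]);o=[]
    for P,uv in pts:
        P=np.array(P)/1000; X=np.array([q[0]+c*P[0]-s*P[1],q[1]+s*P[0]+c*P[1],P[2]]); o.append(proj(d,X)-uv)
    return np.ravel(o)
q=least_squares(res,[.575,.076,4.24]).x; print(q,np.degrees(q[2]),res(q).reshape(-1,2).round(1))
for q in (q,np.array([.5755,.0764,4.2426])):
    c,s=np.cos(q[2]),np.sin(q[2])
    def loc(X): e=X[:2]-q[:2]; return np.round(1000*np.array([c*e[0]+s*e[1],-s*e[0]+c*e[1]]),1)
    for n,uv,z in [('tab rear top L',D(42,391),.085),('R',D(440,388),.085),('front',D(42,418),.085),('tab rear bottom',D(50,367),.057),('bar rear L',D(55,88),.052),('tcp',None,0)]:
        print(n,loc(ray(d,*uv,z)) if uv else loc(r.get_obs()['tcp_pos']))
E
```

```text
[0.58028279 0.22122174 0.35858621] [[ 0.89 -0.46 -0.01]
 [-0.44 -0.85  0.28]
 [-0.14 -0.24 -0.96]]
[0.57630167 0.07653381 4.228299  ] 242.26368748257258 [[-1.9  1.1]
 [-0.3  1.1]
 [ 2.3 -1.3]
 [-0.  -0.7]]
tab rear top L [-53.3 -97.6]
R [-54.4  -2.1]
front [-46.5 -97.8]
tab rear bottom [-52.1 -98.8]
bar rear L [-123.  -96.]
tcp [-60.3 -64.3]
tab rear top L [-55.2 -96.2]
R [-54.9  -0.7]
front [-48.4 -96.5]
tab rear bottom [-53.9 -97.4]
bar rear L [-124.9  -93.6]
tcp [-61.7 -62.7]
```

```bash
python3 -m pendant '-1.4 -2.4 0 0;0 0 3 0;0 0 4 0;0 0 4 0;0 0 3 0;0 0 1 0;0 0 0 0'
python3 - <<'E'
from h import *
o=r.get_obs();print(o['clock'],o['tcp_pos'],o['contact_force'])
q=[.576,.0765,4.2362];c,s=np.cos(q[2]),np.sin(q[2]);e=o['tcp_pos'][:2]-q[:2];print(c*e[0]+s*e[1],-s*e[0]+c*e[1])
snap('side','side2');d=snap('wrist','w1')
a=cv2.imread('pics/side2.png')[225:385,165:355]; cv2.imwrite('pics/side2c.png',cv2.resize(a,None,fx=3.75,fy=3.75,interpolation=cv2.INTER_CUBIC))
E
```

```text
clock: 3.2
tcp_pos: [0.5468, 0.1889, 0.0649]
orientation: [3.054, -0.697, -0.014]
contact_force: [-0.2, 0.4, 1.1]
grip_width: -0.0
3.2 [0.54682888 0.18892628 0.06489719] [-0.22315518  0.35121975  1.12599656]
-0.08654675705188333 -0.07746148342256585
```

View pics/side2c.png

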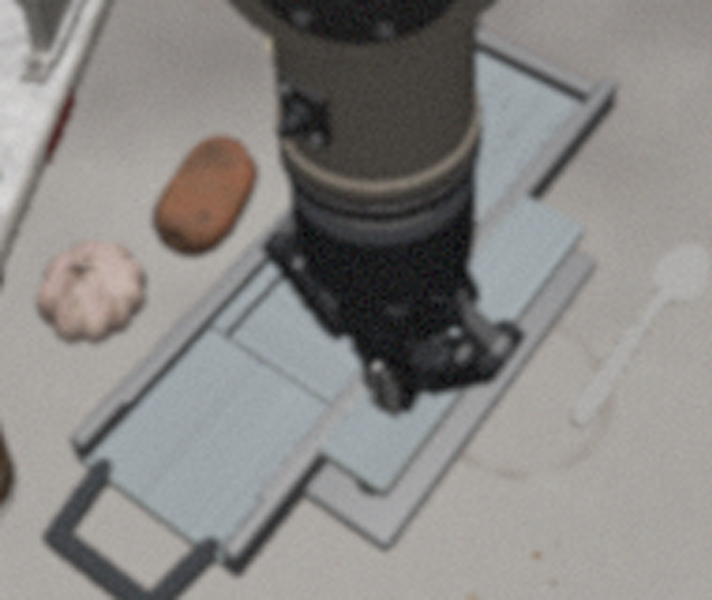

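View pics/w1.png

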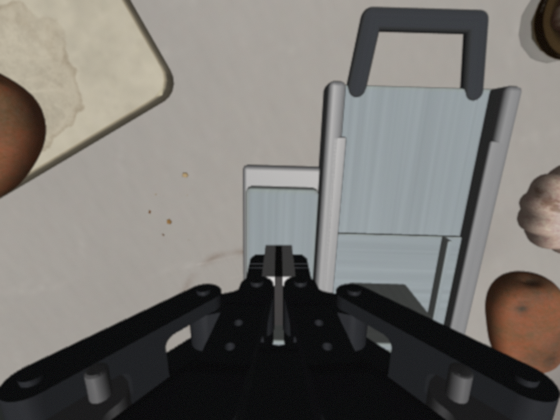

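```bash
python3 -m pendant '0 0 1.0 0;0 0 0.4 0;0 0 0 0'; python3 -m pendant '0 0 0.5 0;0 0 0.4 0;0 0 0 0'
```

```text
clock: 3.55
tcp_pos: [0.5522, 0.1905, 0.0575]
orientation: [3.062, -0.698, 0.001]
contact_force: [-0.1, 0.1, 1.1]
grip_width: 0.0002
clock: 3.8
tcp_pos: [0.5538, 0.191, 0.0502]
orientation: [-3.062, 0.698, -0.006]
contact_force: [-0.8, 0.1, 3.2]
grip_width: 0.0001
```

```bash
python3 -m pendant '-0.5 0 0.5 0;-0.2 0 0.4 0;0 0 0.2 0'; python3 -m pendant '0 0 0 0'; python3 - <<'E'
from h import *
o=r.get_obs();q=[.576,.0765,4.2362];c,s=np.cos(q[2]),np.sin(q[2]);e=o['tcp_pos'][:2]-q[:2];print(c*e[0]+s*e[1],-s*e[0]+c*e[1])
E
```

```text
clock: 4.05
tcp_pos: [0.551, 0.1932, 0.0414]
orientation: [-3.058, 0.7, -0.016]
contact_force: [-4.1, -0.8, 8.1]
grip_width: -0.0001
clock: 4.13
tcp_pos: [0.5509, 0.1932, 0.0416]
orientation: [-3.058, 0.7, -0.016]
contact_force: [-2.1, -0.2, 7.5]
grip_width: -0.0004
-0.0922425701485101 -0.07582688977746271
```

```bash
python3 -m pendant '0 0.4 0.15 0;0 0.6 0.0 0;0 0.6 0 0'; python3 - <<'E'
from h import *
o=r.get_obs();q=[.576,.0765,4.2362];c,s=np.cos(q[2]),np.sin(q[2]);e=o['tcp_pos'][:2]-q[:2];print(c*e[0]+s*e[1],-s*e[0]+c*e[1],o['tcp_pos'][2],o['contact_force'])
E
```

```text
clock: 4.38
tcp_pos: [0.5489, 0.1862, 0.0431]
orientation: [-3.048, 0.691, -0.029]
contact_force: [1.1, 3.8, 6.2]
grip_width: -0.0004
-0.08505718384337457 -0.07439193408747385 0.04310867346956489 [1.08909454 3.84021177 6.24477041]
```

```bash
cat > st.py <<'E'
from h import *
o=r.get_obs();q=[.576,.0765,4.2362];c,s=np.cos(q[2]),np.sin(q[2]);e=o['tcp_pos'][:2]-q[:2];print('local mm',np.round(1000*np.array([c*e[0]+s*e[1],-s*e[0]+c*e[1],o['tcp_pos'][2]]),1),o['contact_force'].round(1),o['orientation'].round(3))
E
python3 -m pendant '-0.1 0.5 0.4 0;-0.1 0.6 0.2 0;-0.1 0.6 0.2 0'; python3 st.py
```

```text
clock: 4.63
tcp_pos: [0.5469, 0.1807, 0.0398]
orientation: [-3.033, 0.681, -0.051]
contact_force: [2.2, 4.9, 9.1]
grip_width: 0.0001
local mm [-79.3 -73.7  39.8] [2.2 4.9 9.1] [-3.033  0.681 -0.051]
```

```bash
python3 -m pendant '-0.1 1.2 0.15 0;-0.1 1.2 0.15 0'; python3 st.py
```

```text
clock: 4.8
tcp_pos: [0.5415, 0.1678, 0.0395]
orientation: [-3.022, 0.671, -0.069]
contact_force: [2.9, 7.6, 10.2]
grip_width: -0.0
local mm [-65.3 -72.5  39.5] [ 2.9  7.6 10.2] [-3.022  0.671 -0.069]
```

```bash
python3 -m pendant '-0.2 1.6 0.1 0;-0.2 1.6 0.1 0'; python3 st.py; python3 - <<'E'
from h import *
snap('side','side3');snap('wrist','w2')
a=cv2.imread('pics/side3.png')[225:385,165:355]; cv2.imwrite('pics/side3c.png',cv2.resize(a,None,fx=3.75,fy=3.75,interpolation=cv2.INTER_CUBIC))
E
```

```text
clock: 4.97
tcp_pos: [0.5324, 0.1486, 0.0398]
orientation: [-3.01, 0.659, -0.091]
contact_force: [3.6, 7.8, 8.4]
grip_width: -0.0002
local mm [-44.1 -71.8  39.8] [3.6 7.8 8.4] [-3.01   0.659 -0.091]
```

View pics/w2.png

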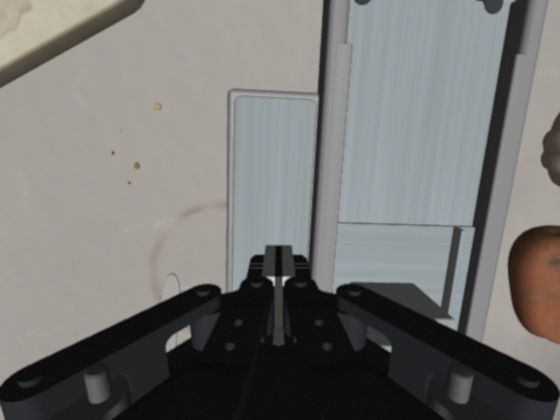

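View pics/side3c.png

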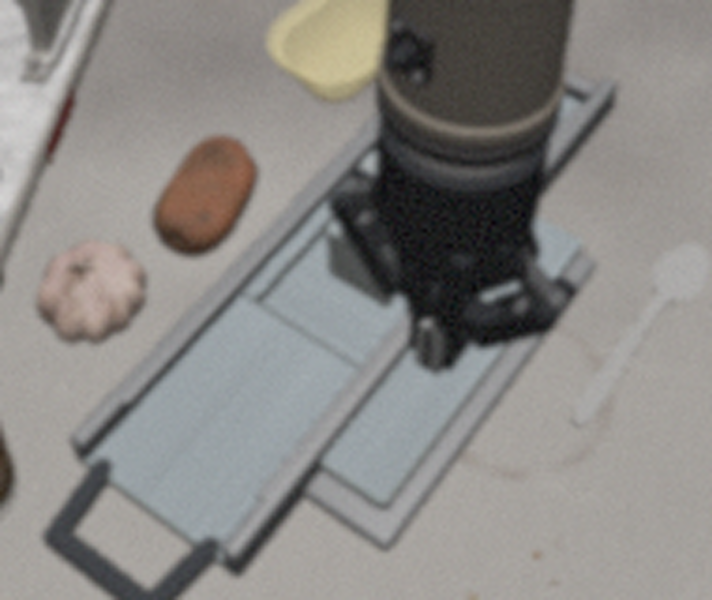

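```bash
python3 -m pendant '-0.2 2.4 0.1 0;-0.2 2.4 0.1 0'; python3 st.py
```

```text
clock: 5.23
tcp_pos: [0.5167, 0.1146, 0.0387]
orientation: [-2.999, 0.648, -0.11]
contact_force: [2.6, 8.1, 10.7]
grip_width: 0.0001
local mm [ -6.6 -70.2  38.7] [ 2.6  8.1 10.7] [-2.999  0.648 -0.11 ]
```

```bash
python3 -m pendant '-0.4 2.2 0 0;-0.4 1.4 0 0'; python3 st.py
```

```text
clock: 5.4
tcp_pos: [0.5027, 0.0897, 0.0394]
orientation: [-2.988, 0.64, -0.134]
contact_force: [3.8, 6.8, 7.9]
grip_width: -0.0002
local mm [ 21.8 -71.2  39.4] [3.8 6.8 7.9] [-2.988  0.64  -0.134]
```

```bash
python3 -m pendant '-0.2 1.2 0 0;-0.2 1 0 0'; python3 st.py;python3 -m pendant '0 0.8 0 0;0 0.8 0 0'; python3 st.py
```

```text
clock: 5.57
tcp_pos: [0.5005, 0.0828, 0.0421]
orientation: [-2.971, 0.626, -0.16]
contact_force: [17.0, 38.3, -2.8]
grip_width: 0.0005
local mm [ 29.  -70.   42.1] [17.  38.3 -2.8] [-2.971  0.626 -0.16 ]
clock: 5.73
tcp_pos: [0.5018, 0.0835, 0.0449]
orientation: [-2.956, 0.602, -0.174]
contact_force: [4.1, 16.0, 5.7]
grip_width: -0.0001
local mm [ 27.8 -69.1  44.9] [ 4.1 16.   5.7] [-2.956  0.602 -0.174]
```

```bash
python3 -m pendant '0 -1 -0.3 0;0 -1.5 -0.5 0;0 -1 -2 0;0 -1 -3 0;0 -1 -4 0;0 -1 -4 0;0 0 0 0'; python3 st.py; python3 - <<'E'
from h import *
o=r.get_obs();np.savez('pics/w3o.npz',p=o['tcp_pos'],o=o['orientation'])
snap('wrist','w3');snap('side','side4');snap('scene','scene4')
a=cv2.imread('pics/side4.png')[225:385,165:355]; cv2.imwrite('pics/side4c.png',cv2.resize(a,None,fx=3.75,fy=3.75,interpolation=cv2.INTER_CUBIC))
E
```

```text
clock: 6.32
tcp_pos: [0.5079, 0.1346, 0.1957]
orientation: [-2.955, 0.599, -0.173]
contact_force: [0.8, 0.6, 0.2]
grip_width: 0.0
local mm [-20.4 -87.2 195.7] [0.8 0.6 0.2] [-2.955  0.599 -0.173]
```

View pics/w3.png

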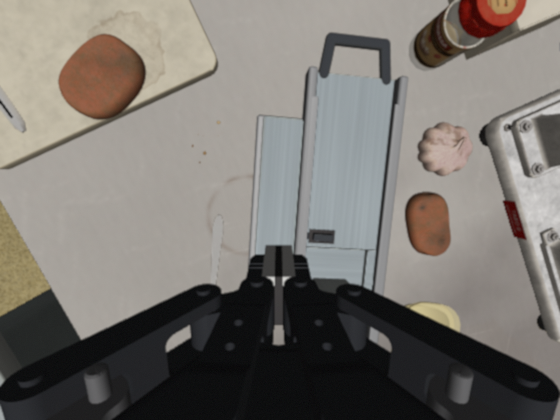

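View pics/side4c.png

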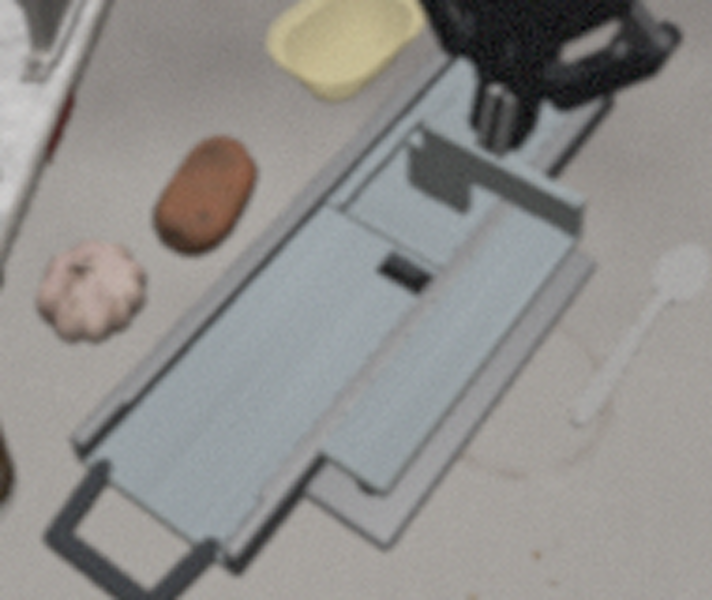

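The guard's rear edge now lies beyond the nose, and the bar corner at (380,492) in the crop is where it was at the start. I'll put numbers on the travel and the bar height.

```bash
python3 - <<'E'
from wf import *
S=dict(np.load('pics/side4.npz'))
q=[.576,.0765,4.2362];c,s=np.cos(q[2]),np.sin(q[2])
def loc(X): e=X[:2]-q[:2]; return np.round(1000*np.array([c*e[0]+s*e[1],-s*e[0]+c*e[1]]),1)
k=lambda u,v:(u/3.75+165,v/3.75+225)
for n,a,b,z in [('tabL',(478,348),(583,205),.085),('tabR',(308,255),(424,123),.085),('plate rear',(218,330),(330,205),.022)]:
    A,B=loc(ray(S,*k(*a),z)),loc(ray(S,*k(*b),z));print(n,A,B,B-A)
a=cv2.imread('pics/side0.png').astype(int);b=cv2.imread('pics/side4.png').astype(int)
# bar rear-corner patch alignment start vs now
A=cv2.imread('pics/side0.png',0).astype(np.float32);B=cv2.imread('pics/side4.png',0).astype(np.float32);B3=cv2.imread('pics/side3.png',0).astype(np.float32)
for im in (B,B3): print('bar shift px',cv2.phaseCorrelate(A[335:365,242:285],im[335:365,242:285]))
for nm,(u0,u1,v0,v1) in dict(pot=(200,240,255,300),garlic=(170,210,283,322),spoon=(312,360,285,345),tub=(232,285,212,255)).items(): print(nm,cv2.phaseCorrelate(A[v0:v1,u0:u1],B[v0:v1,u0:u1]))
E
```

```text
tabL [ -51.8 -102.8] [  49.5 -101.1] [101.3   1.7]
tabR [-55.9  -3.4] [48.4 -1.7] [104.3   1.7]
plate rear [-86.8  37.5] [12.2 38.9] [99.   1.4]
bar shift px ((0.48447245925217786, 0.1196559953409988), 1.0080978880988227)
bar shift px ((0.380612351994138, 0.2089493145675121), 0.5412971447132252)
pot ((-0.01830651373907699, 0.5568720192509176), 1.0572013229793973)
garlic ((0.0940273952854227, -0.16136512207301124), 1.0029305273294449)
spoon ((0.049004011997546115, 0.019017437766454037), 0.6842837942971124)
tub ((-0.1366464486118133, 0.36793577582120207), 0.7022979563646355)
```

```bash
python3 - <<'E'
import cv2,numpy as np
f=[cv2.imread(f'pics/{n}.png') for n in('side0','side3','side4')]
P=[x[330:365,240:285] for x in f]
print([np.abs(P[0].astype(int)-p).mean().round(2) for p in P])
cv2.imwrite('pics/cmp.png',np.hstack([cv2.resize(p,None,fx=5.8,fy=5.8,interpolation=cv2.INTER_CUBIC) for p in P]))
E
```

```text
[np.float64(0.0), np.float64(19.34), np.float64(14.97)]
```

View pics/cmp.png

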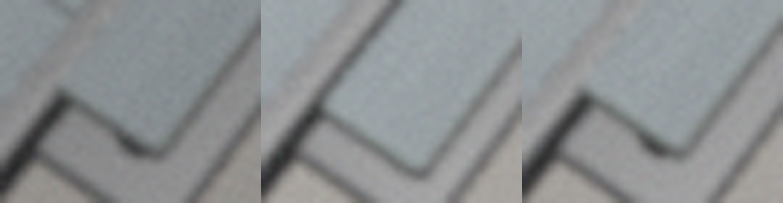

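The bar corner now (right panel) matches the start (left panel) and is clearly different from when pressed (middle). The catch is up, so I'm handing in.

```bash
python3 -c "
from bench import r
print(r.get_obs()['contact_force'],r.get_obs()['qvel'].round(3));print(r.hand_in())"
```

```text
[ 0.08942039 -0.21106833 -0.44993917] [ 0.02   0.031 -0.009  0.028 -0.003 -0.002  0.002]
the job is handed in; nothing more can be done
None
```

The blade guard is over the blade at its end stop, and the catch has sprung back up behind it. I handed the job in at about 6.5 s; it reports no verdict.

With closed fingertips I pressed the bar about 10–13 mm down. I then pushed the tab from its rear until it hit the end stop, backed off and lifted clear.

**Last checks:**
- **Guard travel:** the side view gives about 99 to 104 mm, from the tab and the plate's rear edge, so it is at the end stop. The plate's rear edge is past the nose.
- **Catch:** the bar's corner looks the same as at the start and clearly different from when it was pressed. My numeric image comparison did not settle this: brightness differences swamped it, so the check is by eye.
- **Bystanders:** the garlic, potato, teaspoon and tub shifted less than 0.6 px in the side view. I did not measure the tin and shaker, but the arm never went near them.
- **Contact:** the force on the tool was near zero at hand-in, with the arm well above the board.

**Less tidy points:**
- The tool tilted to roughly 8° from friction as it slid along the bar.
- The push reached about 42 N for a moment against the end stop. That was on the fingers and well under the 120 N wrist limit.

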